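# Present a coupon's frosted label to the code reader

### The job

Lift the test coupon on the middle hook of the drip stand up and off its hook, and find its frosted label end by the small corner notch. Hold the coupon up in the code reader's beam with the frosted label facing up squarely at the window and its code about 13 cm from the glass. Finish while still holding it there, still and clear of everything; leave the other two coupons hanging, do not touch the reader and do not disturb the other things on the bench.

Things in the scene. Friction and masses are not known exactly. Their poses are not given: they have to be found in the camera images.
- coupon_a: Polished steel coupon 110 x 38 x 5 mm, 160 g, hung by a 12 mm hole (one at each end, 38.5 mm from the middle). Origin at its middle; -z to the frosted end, +z to the clear end, +x = label-face normal, y across. A notch 10 x 7 mm is cut at the -z end's +y corner. Hangs frosted end down, label face towards the hook tip. The three coupons are alike; which hook each hangs on is drawn.
- coupon_b: A coupon like coupon_a, same frame. It hangs frosted end down with its label face towards the rail, away from the hook tip. Hanging, a coupon's middle is 42.5 mm below the hook wire's centreline, its top edge 12.5 mm above it.
- coupon_c: A coupon like coupon_a, same frame. It hangs frosted end up (its z points down), label face towards the hook tip. Label face of every coupon: matt frosted over the 44 mm nearest the notched end, with a small dark square code; the back is plain. Label towards you, frosted end down: the notch is at the lower right.
- coupon_a_label (a point): Centre of the 12 mm square code on coupon_a's label face: 22 mm from its middle towards the frosted end, on the face (2.5 mm along +x).
- coupon_b_label (a point): Centre of the 12 mm square code on coupon_b's label face: 22 mm from its middle towards the frosted end, on the face (2.5 mm along +x).
- coupon_c_label (a point): Centre of the 12 mm square code on coupon_c's label face: 22 mm from its middle towards the frosted end, on the face (2.5 mm along +x).
- drip_stand: Drip stand, fixed, origin on the table: tray x -50 to 120, y +-180 mm, 18 high; round rail (12 mm) along y at x = -30, 210 mm up, on posts at y = +-155. Three hooks of 4 mm wire at y = -105, 0, +105 run level along +x, centreline 210 mm up, to x = 46, then slope up 35 deg and end at x = 67, 226 mm up. Nothing is higher.
- middle_hook (a point): Point on the middle hook's wire centreline, 38 mm in front (+x) of the stand's origin, within 5 mm of where its coupon hangs. To come off, a coupon's closed hole follows the wire: out along the stand's +x to the bend, then out and up the 35 degree slope until it is past the tip.
- reader: Label code reader's bench stand, fixed: round foot of 120 mm, 14 mm rod 374 mm tall on which the reader head is clamped, leaning out along the stand's -x. Origin under the foot.
- reader_head: The reader head, a black finned housing 56 x 50 x 80 mm. Origin at the centre of its window; +x points back along the beam, from focus to window and on through the housing: 45 degrees upwards and away. A label is square to the reader when its normal points along this +x.
- reader_focus (a point): The reader's sharp point on its beam, 130 mm in front of the window (-x of reader_head), about 190 mm above the table. The label's code belongs here.
- mount_black: Bystander: black moulded specimen mount, 40 mm round, 20 mm high, lying on the drip tray's floor. Origin under it.
- mount_resin: Bystander: amber resin specimen mount, 32 mm round, 20 mm high. Origin under it.
- beaker: Bystander: clear beaker, 70 mm wide, 90 mm high. Origin under it.
- suspension: Bystander: small white bottle, 44 mm wide, 100 mm high, beside the reader's foot. Origin under it.
- wash_bottle: Bystander: white wash bottle, 74 mm wide, 222 mm high with its bent spout. Origin under it.
- tweezers: Bystander: steel tweezers 120 mm long, lying flat. Origin at the middle, underneath.
There are look-alikes about, which are no part of the job. Leave any purple or yellow look-alike of the coupon_c alone.

How it is judged (in metres and radians):
On the way:
1. the coupon from the middle hook is lifted off its hook, held by the gripper, the other two still hanging (((horizontal distance between coupon_a and middle_hook above 0.05 m and contact force between the fingers and coupon_a above 1 N and contact force between coupon_a and drip_stand below 0.1 N and height (world z) of coupon_a above 0.12 m and distance of each of coupon_b, coupon_c from where it was at the start of the episode below 0.03 m and horizontal distance between each of coupon_b, coupon_c and middle_hook above 0.06 m) or (horizontal distance between coupon_b and middle_hook above 0.05 m and contact force between the fingers and coupon_b above 1 N and contact force between coupon_b and drip_stand below 0.1 N and height (world z) of coupon_b above 0.12 m and distance of each of coupon_a, coupon_c from where it was at the start of the episode below 0.03 m and horizontal distance between each of coupon_a, coupon_c and middle_hook above 0.06 m) or (horizontal distance between coupon_c and middle_hook above 0.05 m and contact force between the fingers and coupon_c above 1 N and contact force between coupon_c and drip_stand below 0.1 N and height (world z) of coupon_c above 0.12 m and distance of each of coupon_a, coupon_b from where it was at the start of the episode below 0.03 m and horizontal distance between each of coupon_a, coupon_b and middle_hook above 0.06 m))), for 0.2 s.
At the end, for the whole second after the job is handed in: The middle hook's coupon is held still by the fingers alone, over 120 mm up; its code is within 35 mm of the reader's focus, label normal within 70 deg of straight up and within 0.4 rad of the beam; the other two coupons hang on the outer hooks, moved under 30 mm (((distance between coupon_a_label and reader_focus below 0.035 m and angle between the x axis of coupon_a and the x axis of reader_head, either way round below 0.4 rad and angle between coupon_a's own x axis and vertical below 1.22 rad and contact force between the fingers and coupon_a above 1 N and contact force between coupon_a and drip_stand below 0.1 N and contact force between coupon_a and reader below 0.1 N and height (world z) of coupon_a above 0.12 m and linear speed of coupon_a below 0.05 m/s and distance of each of coupon_b, coupon_c from where it was at the start of the episode below 0.03 m and horizontal distance between each of coupon_b, coupon_c and middle_hook above 0.06 m) or (distance between coupon_b_label and reader_focus below 0.035 m and angle between the x axis of coupon_b and the x axis of reader_head, either way round below 0.4 rad and angle between coupon_b's own x axis and vertical below 1.22 rad and contact force between the fingers and coupon_b above 1 N and contact force between coupon_b and drip_stand below 0.1 N and contact force between coupon_b and reader below 0.1 N and height (world z) of coupon_b above 0.12 m and linear speed of coupon_b below 0.05 m/s and distance of each of coupon_a, coupon_c from where it was at the start of the episode below 0.03 m and horizontal distance between each of coupon_a, coupon_c and middle_hook above 0.06 m) or (distance between coupon_c_label and reader_focus below 0.035 m and angle between the x axis of coupon_c and the x axis of reader_head, either way round below 0.4 rad and angle between coupon_c's own x axis and vertical below 1.22 rad and contact force between the fingers and coupon_c above 1 N and contact force between coupon_c and drip_stand below 0.1 N and contact force between coupon_c and reader below 0.1 N and height (world z) of coupon_c above 0.12 m and linear speed of coupon_c below 0.05 m/s and distance of each of coupon_a, coupon_b from where it was at the start of the episode below 0.03 m and horizontal distance between each of coupon_a, coupon_b and middle_hook above 0.06 m))); the arm keeps its last pose, push and grip.
It fails at once if another coupon is knocked off its hook, or a coupon is dropped (height (world z) of any of coupon_a, coupon_b, coupon_c below 0.1 m).
It fails at once if the robot or a coupon touches the reader (contact force between any of the arm, the fingers, coupon_a, coupon_b, coupon_c and reader above 1 N).
It fails at once if something else on the bench is pushed away (over 30 mm) or tipped (distance of any of mount_black, mount_resin, beaker, suspension, wash_bottle, tweezers from where it was at the start of the episode above 0.03 m or angle between any of mount_black, mount_resin, beaker, suspension, wash_bottle, tweezers's own z axis and vertical above 0.5 rad).
It also fails if it takes over 42 s, if anything falls off the work surface, if the arm or the gripper's body presses on something with over 40 N, if the wrist force passes 120 N, or if a joint passes its speed limit or range.

### The arm

A 7-joint arm with a two-finger parallel gripper is mounted at the origin on the work surface. World frame = base frame: x ahead of the robot, y to its left, z up, the work surface at z = 0. Lengths are in mm, angles in rad, forces in N, time in s.
With the tool pointing down it reaches from about 400 to 875 mm from the base axis. Payload 4.4 kg.
Tool frame: the origin (TCP) lies midway between the tips of the shut fingers; the grasp point (between the pads) lies 19 mm behind it; z points along the fingers, y is the line along which they close (so a half turn about z gives the same grasp; the last joint's range is limited). The gripper opens to 85 mm and grips with 20 to 120 N. Pads are 22 mm wide; open, the fingers measure 114 mm over their backs; the gripper's body (76 mm by 85 mm) begins 54 mm behind the grasp point. The pads swing forward as they close: fully open they stand 13 mm farther back than shut.
Start: joints at [-1.383, 0.628, 0.038, 1.517, -0.027, 0.996, -0.02], TCP at [163.179, 629.198, 231.313] pointing down, gripper open.
Joint ranges: [-3.06, 3.06], [-0.37, 2.12], [-1.25, 1.32], [0.18, 2.47], [-1.1, 4.24], [0.23, 1.98], [-2.94, 2.94]. Speed limits (rad/s): [2.57, 2.57, 3.14, 3.14, 3.14, 3.14, 3.14].

### API

Orientations are given as [roll, pitch, yaw] about the fixed x, y, z axes, in that order (R = Rz(yaw) Ry(pitch) Rx(roll)).
In Python, from cell import readout, optics, order gives the robot as it stands.
- The arm moves only by the shell command python3 -m jog 'ROWS'. ROWS is a JSON object of lists of equal length, an entry for each row: "claw": the opening, from 0 (shut) to 1 (fully open); "xyz": the shift along the tool's x, y, z each as a share of 0.1 m, from -1 to 1, a list of three; "twist": the turn, a rotation vector about the tool's x, y, z each as a share of 180 degrees, from -1 to 1, a list of three. A call has 1 to 12 rows; each row shifts and turns the commanded pose from where the row before left it, along the tool's axes as they then stand; what a row does not reach is not made up. A row lasts 1/8 s, in which the tool goes at most 62.5 mm and 10.7 degrees, less where a joint would pass 70% of its speed; a pose out of reach is approached as far as the arm can. A call with a number of a shift or a turn outside -1 to 1 is refused whole. A call with a gripper value outside its range is refused whole. The fingers move at their own pace and stop on an object; the grip force is fixed at half the most. Time passes only in rows, so rows that do not move let the fingers close. It gives the time, the measured TCP pose, the force, the opening and the grip force at its end, in the units of the state.
- readout.read_state(): the state, without advancing time (a new reading comes with each control period).
- optics.get_image(name): name is "scene" or "top"; returns a dict with "color" (480x640x3 uint8, red, green, blue), "fovy" (degrees; the focal length in pixels is half the picture's height over the tangent of half this angle, whatever the lens; pixels are square), "cx", "cy" (the principal point, pixels), "view" (4x4, takes a point from world to camera coordinates). Camera axes: x right, y up, looking along -z (the intrinsics and any distortion apply to the point x, -y, -z); pixel columns grow to the right and rows downward; lengths in mm; the calibration is good to about 2 mm. A picture is of the moment at which its call begins. There is no depth.
- order.finish_job(): hands the job in; it is judged then, once.
Trained networks look in the newest picture that a camera, given by its name, has taken for a name from the list of things; names that differ only in an ending like _2 or _b are one class to them, and where a whole thing is asked for, a point or a joint stands for the part that bears it (a point fixed in the world has none). Each returns a list of dicts, best first, with "score" (0 to 1); they miss things now and then, are a little off and sometimes report something else, mostly with a low value. They report only what shows in the picture. A call takes as long as a camera call. They do not tell look-alikes from the thing itself.
- optics.boxes_of(camera, label): "rect" ([left, top, width, height] in pixels, round what is visible of it).
The state is a dict: "clock": time; "qpos": joint angles; "qd": joint speeds; "tau": joint torques, N m; "eef_pos": TCP position; "tool_rot": TCP orientation; "force": force on the tool from outside, world axes, zero at the start; "torque": the same for the moment, N m; "width": finger opening in mm; "gripper_force": force on a finger pad.
Only numpy, scipy, OpenCV 4.12 (cv2) and the standard library are available. Lean on these libraries where they do the work, as an engineer would, in place of code of your own. Each camera call takes 0.05 s, during which the arm holds its last target. There are 200 camera calls.

## Working session

There is one attempt and no reset: what is moved stays moved. The work goes in short steps, Python scripts to look and compute and a shell command to move; the robot and the scene stay as the last step left them, time stands still between calls to the robot, and variables do not carry over. Pictures are saved under pics/ and viewed, at most 10 in all, crops included, and the job is handed in when it is done.

```bash
mkdir -p pics; ls
python3 - <<'E'
from cell import readout, optics
import cv2,numpy as np
s=readout.read_state();print(s)
for n in("scene","top"):
    im=optics.get_image(n);cv2.imwrite(f"pics/{n}0.png",im["color"][:,:,::-1]);print(n,[k for k in im],im["fovy"],im["cx"],im["cy"],np.round(im["view"],4).tolist())
    for l in("coupon_a","drip_stand","reader","reader_head","mount_black","beaker","suspension","wash_bottle","tweezers","mount_resin"):
        print(l,[(np.round(b["rect"]).tolist(),round(b["score"],2)) for b in optics.boxes_of(n,l)])
E
```

```text
pics
{'clock': 0.0, 'qpos': array([-1.38284035,  0.62930753,  0.03838284,  1.51836155, -0.02694504,
        0.99626487, -0.01997321]), 'qd': array([ 0.00090812, -0.00103497, -0.00099415, -0.0002739 , -0.00069258,
       -0.00053072,  0.00094927]), 'tau': array([ 1.09604612e-04, -5.63400078e+01,  1.22632228e+00, -1.93445027e+01,
        1.10431243e-02,  1.03670906e-02, -7.50358335e-07]), 'eef_pos': array([162.97809894, 628.60966299, 230.41507248]), 'tool_rot': array([-3.13976806e+00,  3.30250982e-05,  2.88794136e+00]), 'force': array([-0.24052838,  0.08546833, -1.02375499]), 'torque': array([ 0.00615898, -0.00133003,  0.01926401]), 'gripper_force': 0.0, 'width': 85.85923215532092}
scene ['color', 'fovy', 'cx', 'cy', 'view'] 49.330857940907315 322.9134724043074 247.88488853071829 [[0.5954, 0.8034, 0.0061, -340.2387], [-0.6433, 0.4722, 0.6026, 198.7277], [0.4813, -0.3628, 0.798, -1505.2526], [0.0, 0.0, 0.0, 1.0]]
coupon_a [([242.0, 289.0, 21.0, 37.0], 0.92), ([197.0, 321.0, 22.0, 38.0], 0.8), ([144.0, 351.0, 35.0, 37.0], 0.71), ([200.0, 279.0, 22.0, 33.0], 0.59), ([172.0, 294.0, 22.0, 3
[... 872 characters left out ...]
.0, 14.0, 7.0], 0.6), ([463.0, 219.0, 28.0, 9.0], 0.56), ([424.0, 282.0, 13.0, 18.0], 0.53), ([387.0, 222.0, 20.0, 14.0], 0.49)]
drip_stand [([358.0, 206.0, 150.0, 68.0], 0.72)]
reader [([176.0, 184.0, 69.0, 65.0], 0.96)]
reader_head [([197.0, 191.0, 47.0, 35.0], 0.93), ([427.0, 220.0, 21.0, 12.0], 0.25)]
mount_black [([430.0, 230.0, 10.0, 12.0], 0.64), ([198.0, 192.0, 49.0, 33.0], 0.63), ([363.0, 204.0, 145.0, 69.0], 0.26)]
beaker [([276.0, 178.0, 31.0, 33.0], 0.73), ([467.0, 218.0, 22.0, 10.0], 0.5)]
suspension [([202.0, 176.0, 20.0, 15.0], 0.55)]
wash_bottle [([183.0, 284.0, 40.0, 35.0], 0.63)]
tweezers [([359.0, 205.0, 150.0, 68.0], 0.37)]
mount_resin [([304.0, 272.0, 12.0, 16.0], 0.65)]
```

Run:
```python
import cv2,numpy as np
a=cv2.imread("pics/scene0.png");b=cv2.imread("pics/top0.png")
cv2.imwrite("pics/c1.png",cv2.resize(a[130:460,100:500],None,fx=2,fy=1.8,interpolation=3))
cv2.imwrite("pics/c2.png",cv2.resize(b[150:350,160:530],None,fx=2.1,fy=2.1,interpolation=3))
cv2.imwrite("pics/c3.png",cv2.resize(a[250:420,120:280],None,fx=3.5,fy=3.5,interpolation=3))
```

```text
(no output)
```

View pics/scene0.png

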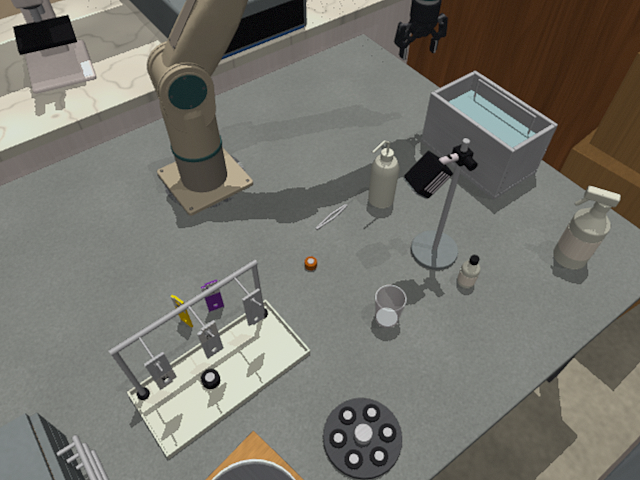

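View pics/c2.png

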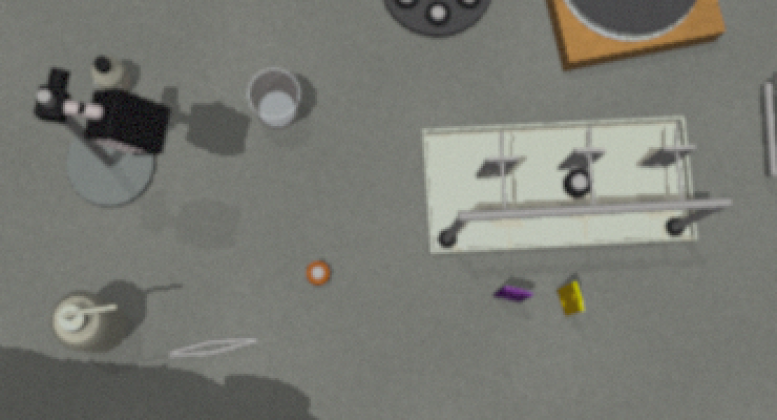

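View pics/c3.png

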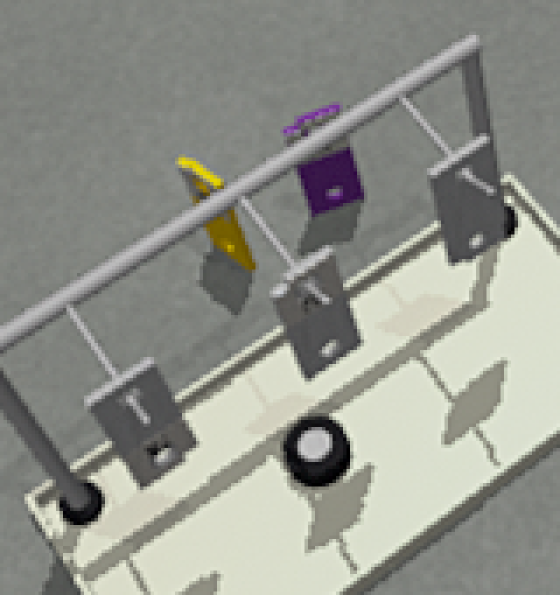

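Candidates: purple (212,296) and yellow (182,310) are off the stand and excluded. Grey coupons hang at (160,370), (210,340) and (253,307). The middle one, (210,340), appears to have its label towards the hook tip and its code near the top. I'll confirm that enlarged and view the reader alongside.

Run:
```python
import cv2,numpy as np
a=cv2.imread("pics/scene0.png");b=cv2.imread("pics/top0.png")
r=lambda i,y0,y1,x0,x1:cv2.resize(i[y0:y1,x0:x1],(400,300),interpolation=2)
m=np.vstack([np.hstack([r(a,315,363,178,242),r(a,138,198,400,480)]),np.hstack([r(b,170,260,165,285),r(b,195,285,380,500)])])
cv2.imwrite("pics/m1.png",m)
```

```text
(no output)
```

View pics/m1.png

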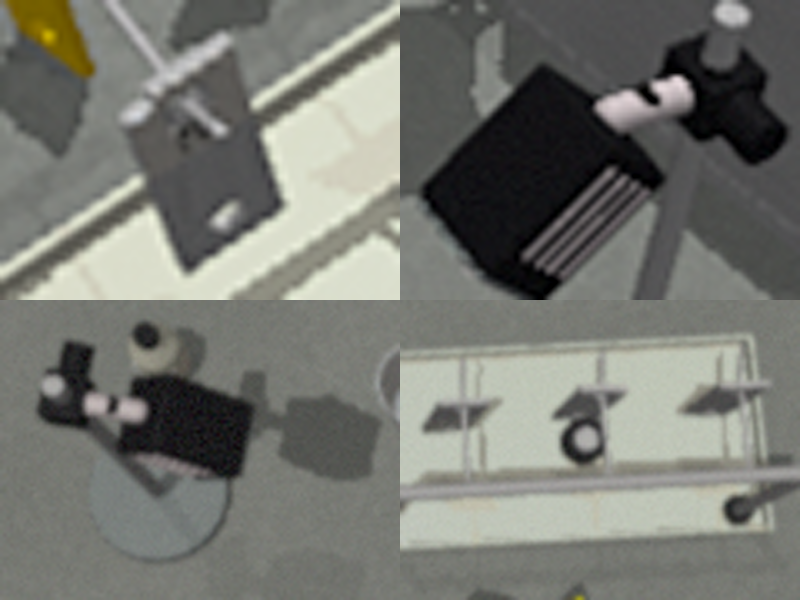

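The enlarged crop confirms the middle hook's coupon. It has a frosted, lighter upper half with the code just behind the hook wire and a notch at the top left. It hangs frosted end up with its label to the tip, so it matches coupon_c. Next I fit the stand and reader.

```bash
cat > h.py <<'E'
import numpy as np,cv2
from scipy.optimize import least_squares,minimize
C={}
C["scene"]=(49.330857940907315,322.913,247.885,np.array([[0.5954,0.8034,0.0061,-340.2387],[-0.6433,0.4722,0.6026,198.7277],[0.4813,-0.3628,0.798,-1505.2526]]))
C["top"]=(47.11622620808063,323.293,239.836,np.array([[-0.003,-1.0,0.007,33.089],[0.9852,-0.0017,0.1714,-536.7913],[-0.1714,0.0074,0.9852,-1488.1853]]))
def pr(c,P):
    fv,cx,cy,V=C[c];P=np.atleast_2d(P);q=P@V[:,:3].T+V[:,3];f=240/np.tan(np.radians(fv/2))
    return np.c_[cx-f*q[:,0]/q[:,2],cy+f*q[:,1]/q[:,2]]
def rz(a):return np.array([[np.cos(a),-np.sin(a),0],[np.sin(a),np.cos(a),0],[0,0,1]])
E
python3 - <<'E'
from h import *
T=[("top",361.4,211.4,120,180,18),("top",485.7,205.7,120,-180,18),("top",365.2,270,-50,180,18),("top",491.9,263.8,-50,-180,18),
("top",440.9,210,67,0,226),("top",398.6,211.5,67,105,226),
("scene",213.7,336.3,67,0,226),("scene",162,370.6,67,-105,226),("scene",260.9,304.9,67,105,226),
("scene",309,352,120,180,18),("scene",168,453,120,-180,18)]
def res(p):
    return np.concatenate([pr(t[0],rz(p[2])@np.array(t[3:])+[p[0],p[1],0])[0]-t[1:3] for t in T])
s=least_squares(res,[540,-250,0],loss='soft_l1');p=s.x
print("stand",p,np.round(res(p).reshape(-1,2),1).tolist())
print("midhook",rz(p[2])@[38,0,210]+[p[0],p[1],0])
for dx in(33,38,43):
  print(dx,[np.round(pr(c,[rz(p[2])@[dx,y,z]+[p[0],p[1],0] for y,z in((-19,222.5),(19,222.5),(-19,112.5),(19,112.5))]),1).tolist() for c in("scene","top")])
# reader
M={}
for c,(x0,x1,y0,y1) in {"scene":(400,455,148,205),"top":(201,245,185,230)}.items():
    g=cv2.imread(f"pics/{c}0.png").max(axis=2);m=np.zeros((480,640),np.uint8);m[y0:y1,x0:x1]=(g[y0:y1,x0:x1]<45)
    m=cv2.morphologyEx(m,cv2.MORPH_CLOSE,np.ones((5,5)));n,l,st,_=cv2.connectedComponentsWithStats(m);M[c]=(l==1+st[1:,4].argmax()).astype(np.uint8);print(c,st[1+st[1:,4].argmax()])
def corners(p,dim,e):
    h=np.array([np.cos(p[2]),np.sin(p[2]),0])
    xx=np.array([h[0],h[1],1])/2**.5; yy=np.array([-h[1],h[0],0]);zz=np.cross(xx,yy)
    return [np.array(p[:2].tolist()+[p[3]])+xx*a*dim[0]+yy*b*dim[1]/2+zz*d*dim[2]/2 for a in(0,1) for b in(-1,1) for d in(-1,1)]
def cost(p,dim):
    t=0
    for c in M:
        q=pr(c,corners(p,dim,0));im=np.zeros((480*4,640*4),np.uint8)
        hu=cv2.convexHull(np.float32(q*4+2)).astype(np.int32);cv2.fillConvexPoly(im,hu,1)
        im=cv2.resize(im*255,(640,480),interpolation=cv2.INTER_AREA)/255.
        t+=1-np.minimum(im,M[c]).sum()/np.maximum(im,M[c]).sum()
    return t
from itertools import permutations
for dim in [(80,56,50),(80,50,56),(56,50,80),(56,80,50),(50,56,80)]:
  best=None
  for y0 in np.arange(-3.14,3.14,.785):
    r=minimize(cost,[620,200,y0,282],args=(dim,),method='Nelder-Mead',options=dict(initial_simplex=[[620,200,y0,282],[660,200,y0,282],[620,240,y0,282],[620,200,y0+.4,282],[620,200,y0,290]],maxiter=250))
    if best is None or r.fun<best.fun:best=r
  p=best.x;print(dim,np.round(p,3),best.fun,"focus",p[:2]-130/2**.5*np.array([np.cos(p[2]),np.sin(p[2])]),p[3]-92)
def fr(p):return np.concatenate([pr("scene",[p[0],p[1],374])[0]-[466.4,140.8],pr("top",[p[0],p[1],374])[0]-[180.6,195.5],pr("scene",[p[0],p[1],5])[0]-[434,251],pr("top",[p[0],p[1],5])[0]-[213,227.6]])
r=least_squares(fr,[600,200]);print("foot",r.x,r.fun.round(1))
# bystanders rough
for n,u,v,z in[("beaker",291,197,50),("wash",197,302,150),("susp",210,184,80),("resin",310,280,20)]:
  print(n,least_squares(lambda q:pr("top",[q[0],q[1],z])[0]-[u,v],[500,0]).x.round())
E
```

```text
stand [ 5.14172752e+02 -2.61198030e+02  4.66511921e-02] [[-0.7, -0.4], [-0.2, -0.6], [-0.8, -0.1], [-0.4, -0.1], [-0.4, -0.3], [-0.3, 0.2], [-0.7, -0.1], [-0.6, -0.3], [-0.6, -0.1], [1.1, -1.3], [-2.0, 3.8]]
midhook [ 552.13140926 -259.42592788  210.        ]
33 [[[194.6, 330.0], [212.2, 318.6], [205.0, 356.1], [221.0, 345.3]], [[449.0, 223.0], [433.7, 223.7], [439.4, 231.3], [425.3, 232.0]]]
38 [[[196.0, 331.9], [213.7, 320.4], [206.3, 357.9], [222.4, 347.0]], [[448.8, 221.0], [433.5, 221.8], [439.3, 229.5], [425.1, 230.1]]]
43 [[[197.4, 333.8], [215.1, 322.3], [207.6, 359.7], [223.7, 348.8]], [[448.6, 219.1], [433.4, 219.8], [439.1, 227.6], [425.0, 228.3]]]
scene [ 404  151   49   47 1229]
top [201 193  40  30 777]
(80, 56, 50) [561.437 246.154   1.49  281.104] 0.4928369526992925 focus [553.98153594 154.53269588] 189.10392337637904
(80, 50, 56) [562.053 244.532   1.444 283.997] 0.4446594635781226 focus [550.44604339 153.34373031] 191.99676832877833
(56, 50, 80) [568.121 291.379  -1.723 289.645] 0.45022952374563363 focus [582.08233897 382.23658451] 197.6446985035921
(56, 80, 50) [584.91 275.07  -2.97 295.56] 0.5704354007813486 focus [675.48965534 290.7302945 ] 203.55999401558233
(50, 56, 80) [565.179 290.515  -1.625 291.322] 0.4935112126015083 focus [570.12799582 382.30586205] 199.32229427728555
foot [580.7740834  349.35896804] [-0.4  0.3  0.  -0.4 -0.1 -0.4 -0.5 -0.2]
beaker [659. 122.]
wash [359. 354.]
susp [689. 345.]
resin [427.  69.]
```

Run:
```python
from h import *
def corners(p,dim):
    h=np.array([np.cos(p[2]),np.sin(p[2]),0]);xx=np.array([h[0],h[1],1])/2**.5; yy=np.array([-h[1],h[0],0]);zz=np.cross(xx,yy)
    return [np.array([p[0],p[1],p[3]])+xx*a*dim[0]+yy*b*dim[1]/2+zz*d*dim[2]/2 for a in(0,1) for b in(-1,1) for d in(-1,1)]
E=[(0,1),(0,2),(1,3),(2,3),(4,5),(4,6),(5,7),(6,7),(0,4),(1,5),(2,6),(3,7)]
rows=[]
for p,dim in [((562,244.5,1.444,282),(80,50,56)),((560,247,1.33,282),(80,50,56))]:
  L=[]
  for c,(x,y) in {"scene":(392,140),"top":(190,180)}.items():
    im=cv2.imread(f"pics/{c}0.png")[y:y+60,x:x+80];im=cv2.convertScaleAbs(cv2.resize(im,(400,300),interpolation=2),alpha=1.8,beta=30)
    q=((pr(c,corners(p,dim))-[x,y]+.5)*5).astype(int)
    for a,b in E: cv2.line(im,q[a].tolist(),q[b].tolist(),(0,255,0) if min(a,b)>3 or max(a,b)>3 else (0,0,255),1)
    L.append(im)
  rows.append(np.hstack(L))
cv2.imwrite("pics/ov.png",np.vstack(rows))
```

```text
(no output)
```

View pics/ov.png

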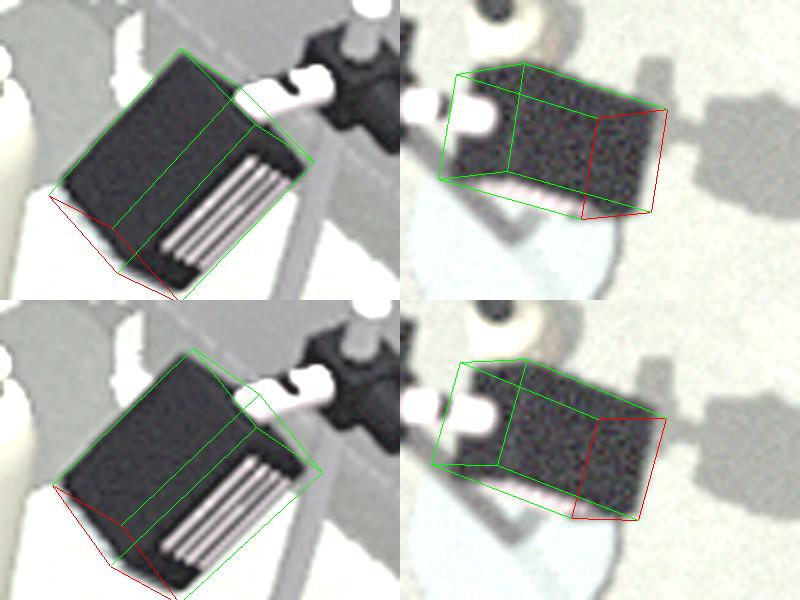

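```bash
python3 -m jog '{"claw":[1,1,1,1],"xyz":[[0,0,-0.5],[0,0,-0.5],[0,0,-0.5],[0,0,-0.5]],"twist":[[0,0,0],[0,0,0],[0,0,0],[0,0,0]]}'
python3 -m jog '{"claw":[1,1,1,1,1,1,1,1,1,1,1,1],"xyz":[[-0.37,-0.4,0],[-0.37,-0.4,0],[-0.37,-0.4,0],[-0.37,-0.4,0],[-0.37,-0.4,0],[-0.37,-0.4,0],[-0.37,-0.4,0],[-0.37,-0.4,0],[-0.37,-0.4,0],[-0.37,-0.4,0],[-0.37,-0.4,0],[-0.37,-0.4,0]],"twist":[[0,0,0],[0,0,0],[0,0,0],[0,0,0],[0,0,0],[0,0,0],[0,0,0],[0,0,0],[0,0,0],[0,0,0],[0,0,0],[0,0,0]]}'
python3 -c "
from cell import readout;print(readout.read_state()['qpos'].round(2))"
```

```text
clock: 1.6
eef_pos: [163.1, 629.0, 433.1]
tool_rot: [3.141, -0.0, 2.888]
force: [-0.3, 0.1, 0.0]
width: 85.6
gripper_force: 0.0
clock: 3.1
eef_pos: [473.0, 51.6, 431.6]
tool_rot: [3.141, 0.001, 2.888]
force: [0.1, -0.5, -0.3]
width: 85.0
gripper_force: 0.0
[-0.49  0.2   0.41  1.66 -0.08  1.3   1.25]
```

```bash
python3 -m jog '{"claw":[1,1,1,1,1,1,1,1,1,1,1,1],"xyz":[[-0.26,-0.47,0],[-0.26,-0.47,0],[-0.26,-0.47,0],[-0.26,-0.47,0],[-0.26,-0.47,0],[-0.26,-0.47,0],[0,0,0],[0,0,0],[0,0,0],[0,0,0],[0,0,0],[0,0,0]],"twist":[[0,0,0],[0,0,0],[0,0,0],[0,0,0],[0,0,0],[0,0,0],[0,0,0.05],[0,0,0.05],[0,0,0.05],[0,0,0.05],[0,0,0.05],[0,0,0.05]]}'
python3 -m jog '{"claw":[1,1,1,1,1,1,1,1,1,1,1,1],"xyz":[[0,0,0],[0,0,0],[0,0,0],[0,0,0],[0,0,0],[0,0,0],[0,0,0],[0,0,0],[0,0,0],[0,0,0],[0,0,0],[0,0,0]],"twist":[[0,0,0.05],[0,0,0.05],[0,0,0.05],[0,0,0.05],[0,0,0.05],[0,0,0.05],[0,0,0.05],[0,0,0.05],[0,0,0.05],[0,0,0.05],[0,0,0.05],[0,0,0.004]]}'
python3 -c "
from cell import readout;print(readout.read_state()['qpos'].round(2))"
```

```text
clock: 4.6
eef_pos: [552.6, -258.9, 431.3]
tool_rot: [3.141, -0.0, 1.94]
force: [0.7, 0.8, -0.8]
width: 85.4
gripper_force: 0.0
clock: 6.1
eef_pos: [552.7, -258.9, 431.0]
tool_rot: [3.142, 0.001, 0.206]
force: [0.3, 0.3, 0.1]
width: 85.1
gripper_force: 0.0
[-0.2   0.66  1.22  1.33 -0.62  1.56 -0.42]
```

```bash
python3 -m jog '{"claw":[1,1,1,1,1],"xyz":[[0,0,0.4],[0,0,0.4],[0,0,0.4],[0,0,0.4],[0,0,0]],"twist":[[0,0,0.05],[0,0,0],[0,0,0],[0,0,0],[0,0,0]]}'
python3 - <<'E'
from h import *
from cell import readout,optics
s=readout.read_state();print(s['qpos'].round(2),s['eef_pos'],s['tool_rot'])
a=optics.get_image("scene")["color"][:,:,::-1];b=optics.get_image("top")["color"][:,:,::-1]
cv2.imwrite("pics/m2.png",np.hstack([cv2.resize(a[230:390,120:280],(400,400),interpolation=2),cv2.resize(b[170:290,380:500],(400,400),interpolation=2)]))
E
```

```text
clock: 6.72
eef_pos: [551.7, -257.3, 268.8]
tool_rot: [-3.138, 0.004, 0.05]
force: [-0.3, -0.3, 0.5]
width: 85.6
gripper_force: 0.0
[-0.21  0.8   1.16  1.6  -0.76  1.26 -0.43] [ 551.713327   -257.32109392  268.76987297] [-3.13791111  0.00433881  0.0500092 ]
```

View pics/m2.png

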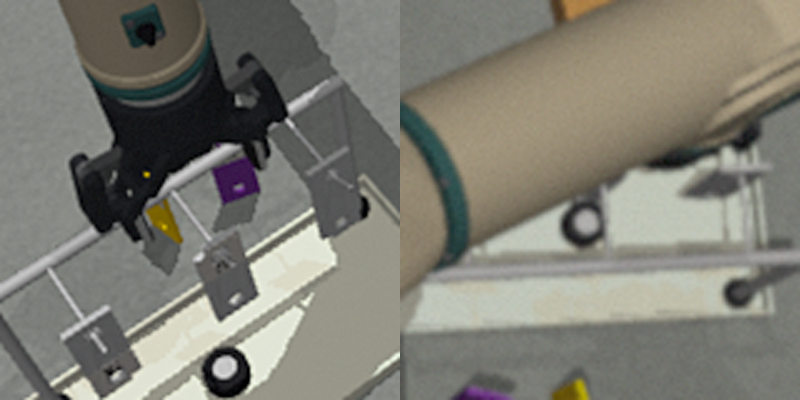

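The view shows the gripper above the middle coupon (crop 225,270), straddling it. The neighbouring coupons are outside the fingers. I'll descend and close.

```bash
python3 -m jog '{"claw":[1,1,1,1,1,1],"xyz":[[0.02,0.015,0.2],[0,0,0.2],[0,0,0.2],[0,0,0.2],[0,0,0.2],[0,0,0]],"twist":[[0,0,0],[0,0,0],[0,0,0],[0,0,0],[0,0,0],[0,0,0]]}'
python3 -m jog '{"claw":[0,0,0,0,0,0,0,0],"xyz":[[0,0,0],[0,0,0],[0,0,0],[0,0,0],[0,0,0],[0,0,0],[0,0,0],[0,0,0]],"twist":[[0,0,0],[0,0,0],[0,0,0],[0,0,0],[0,0,0],[0,0,0],[0,0,0],[0,0,0]]}'
python3 - <<'E'
from h import *
from cell import readout,optics
s=readout.read_state();print(s['qpos'].round(2))
a=optics.get_image("scene")["color"][:,:,::-1]
cv2.imwrite("pics/m3.png",cv2.resize(a[270:390,130:290],(800,600),interpolation=2))
E
```

```text
clock: 7.58
eef_pos: [553.9, -259.7, 169.3]
tool_rot: [-3.14, 0.003, 0.048]
force: [-0.1, -0.4, -0.0]
width: 85.5
gripper_force: 0.0
clock: 8.57
eef_pos: [555.1, -260.7, 172.1]
tool_rot: [3.141, -0.001, 0.048]
force: [-0.1, -0.0, 6.1]
width: 37.0
gripper_force: 59.7
[-0.17  0.9   1.07  1.7  -0.88  1.1  -0.34]
```

View pics/m3.png

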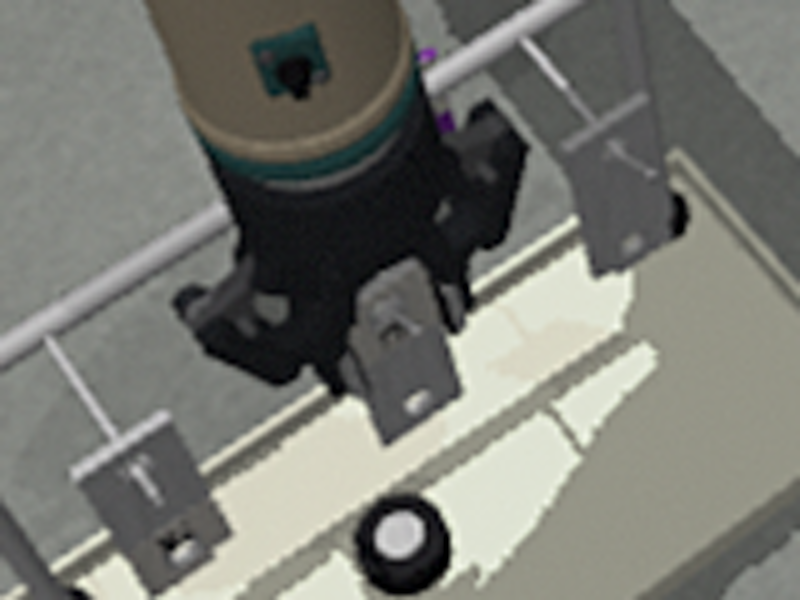

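The coupon is gripped on both edges at 37 mm, with the notch at upper left (375,280). The neighbours still hang. Now I lift it to centre the hole on the wire, then follow the wire out.

```bash
python3 -m jog '{"claw":[0,0,0],"xyz":[[0,0,-0.03],[0,0,-0.03],[0,0,0]],"twist":[[0,0,0],[0,0,0],[0,0,0]]}'
python3 -m jog '{"claw":[0,0,0,0,0,0,0,0],"xyz":[[0.04,0,0],[0.03,0,0],[0.06,0,-0.042],[0.06,0,-0.042],[0.06,0,-0.042],[0.06,0,-0.042],[0.06,0,-0.042],[0,0,0]],"twist":[[0,0,0],[0,0,0],[0,0,0],[0,0,0],[0,0,0],[0,0,0],[0,0,0],[0,0,0]]}'
```

```text
clock: 9.0
eef_pos: [554.6, -260.5, 177.2]
tool_rot: [-3.142, 0.0, 0.048]
force: [0.2, -0.3, -0.6]
width: 36.9
gripper_force: 60.0
clock: 10.0
eef_pos: [592.3, -258.7, 198.6]
tool_rot: [3.141, -0.001, 0.049]
force: [-0.2, -0.4, -1.4]
width: 36.9
gripper_force: 60.0
```

```bash
python3 -m jog '{"claw":[0,0,0,0,0,0,0,0],"xyz":[[0.15,0,-0.08],[0.2,0,-0.1],[0,0,-0.3],[0,0,-0.4],[0,0,-0.4],[0,0,-0.4],[0,0,0],[0,0,0]],"twist":[[0,0,0],[0,0,0],[0,0,0],[0,0,0],[0,0,0],[0,0,0],[0,0,0],[0,0,0]]}'
python3 - <<'E'
from h import *
from cell import readout,optics
s=readout.read_state();print(s['qpos'].round(2))
a=optics.get_image("scene")["color"][:,:,::-1]
cv2.imwrite("pics/m4.png",cv2.resize(a[220:400,110:350],(800,600),interpolation=2))
E
```

```text
clock: 11.0
eef_pos: [626.2, -256.7, 365.3]
tool_rot: [-3.14, 0.001, 0.047]
force: [0.4, 0.7, -1.2]
width: 37.0
gripper_force: 60.1
[-0.16  0.81  1.17  1.25 -0.73  1.52 -0.62]
```

View pics/m4.png

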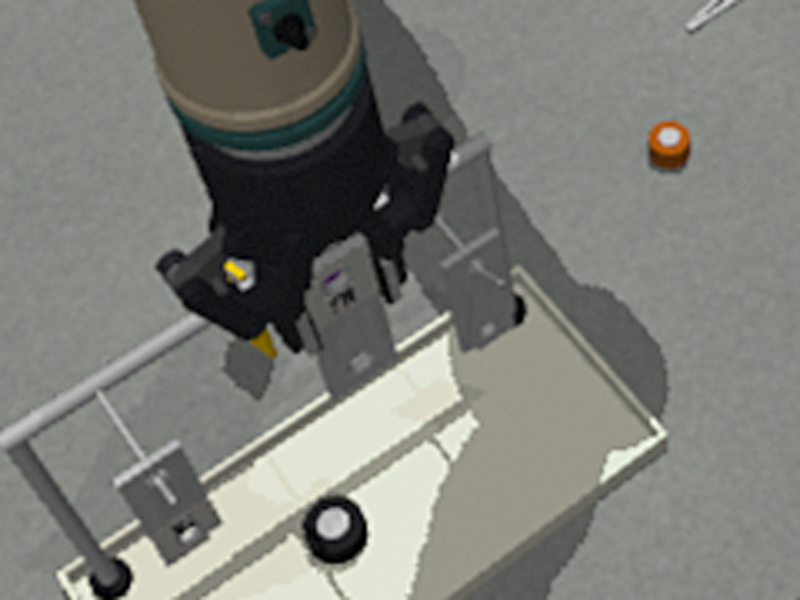

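Coupon_c is clear of the hook and held upright, label and notch towards the camera (crop 345,310). The other two still hang. Now I compute the rows to the reader.

```bash
cat > plan.py <<'E'
import numpy as np,sys,json
from scipy.spatial.transform import Rotation as R,Slerp
from cell import readout
yaw=1.39;F=np.array([547,157,190.]);h=np.array([np.cos(yaw),np.sin(yaw),0]);up=np.array([0,0,1.])
b=(h+up)/2**.5;u1=(h-up)/2**.5;u2=np.array([h[1],-h[0],0])
def target(al):
    z=np.cos(al)*u1+np.sin(al)*u2;r=np.c_[b,np.cross(z,b),z];return r,F+17*z-1*b
def rows(p1,R1,n):
    s=readout.read_state();p0=s['eef_pos'];R0=R.from_euler('xyz',s['tool_rot']);R1=R.from_matrix(R1)
    tw=(R0.inv()*R1).as_rotvec();print("angle",np.degrees(np.linalg.norm(tw)))
    step=(tw/np.pi/n).round(3);print("twist",step)
    Rc=R0;pc=p0.copy();out=[]
    for i in range(n):
        d=Rc.inv().apply(p0+(p1-p0)*(i+1)/n-pc)/100;d=d.round(2);out.append(d.tolist());pc=pc+Rc.apply(d*100);Rc=Rc*R.from_rotvec(step*np.pi)
    print(json.dumps(out));print("end",pc,Rc.as_euler('xyz'))
E
python3 - <<'E'
from plan import *
for a in(20,35,45,55):
    r,p=target(np.radians(a));print(a,p.round(1),r[:,2].round(2));rows(np.array([490,10,330.]),r,12)
E
```

```text
20 [554.6 166.4 178. ] [ 0.46  0.59 -0.66]
angle 82.20724194312302
twist [ 0.006  0.023 -0.03 ]
[[-0.1, -0.23, 0.03], [-0.09, -0.23, 0.03], [-0.06, -0.24, 0.02], [-0.04, -0.25, 0.03], [-0.02, -0.25, 0.03], [0.0, -0.25, 0.03], [0.02, -0.24, 0.04], [0.04, -0.25, 0.05], [0.07, -0.23, 0.05], [0.07, -0.23, 0.07], [0.1, -0.22, 0.07], [0.11, -0.21, 0.09]]
end [490.3084217   10.07192971 330.06278576] [ 2.77708829 -0.78132495  1.40511069]
35 [558.2 164.2 179.4] [ 0.67  0.47 -0.58]
angle 80.87343203880125
twist [ 0.     0.026 -0.026]
[[-0.1, -0.23, 0.03], [-0.09, -0.23, 0.02], [-0.07, -0.24, 0.02], [-0.05, -0.25, 0.01], [-0.03, -0.25, 0.01], [-0.01, -0.25, 0.0], [0.01, -0.25, 0.01], [0.03, -0.25, 0.01], [0.05, -0.24, 0.01], [0.07, -0.24, 0.01], [0.09, -0.24, 0.03], [0.1, -0.22, 0.03]]
end [490.56442541   9.73358671 329.6704114 ] [ 2.54081394 -0.76987177  1.35794701]
45 [560.2 162.5 180.8] [ 0.79  0.36 -0.5 ]
angle 81.25585885496069
twist [-0.003  0.029 -0.024]
[[-0.1, -0.23, 0.03], [-0.09, -0.23, 0.02], [-0.07, -0.24, 0.01], [-0.05, -0.25, -0.0], [-0.04, -0.25, -0.01], [-0.01, -0.25, -0.01], [0.0, -0.25, -0.01], [0.03, -0.25, -0.01], [0.04, -0.24, -0.02], [0.07, -0.25, -0.0], [0.08, -0.23, -0.01], [0.1, -0.23, 0.0]]
end [490.12023523   9.71140759 330.06109884] [ 2.35549368 -0.80028151  1.39632689]
55 [561.8 160.6 182.4] [ 0.88  0.25 -0.41]
angle 82.64427748792
twist [-0.007  0.031 -0.022]
[[-0.1, -0.23, 0.03], [-0.09, -0.23, 0.01], [-0.08, -0.24, 0.01], [-0.05, -0.25, -0.01], [-0.04, -0.24, -0.02], [-0.02, -0.25, -0.03], [0.0, -0.25, -0.03], [0.03, -0.25, -0.04], [0.04, -0.24, -0.04], [0.07, -0.24, -0.04], [0.08, -0.23, -0.04], [0.1, -0.23, -0.04]]
end [489.63053991   9.68354096 329.74901353] [ 2.17453864 -0.78451703  1.41376124]
```

```bash
python3 -m jog '{"claw":[0,0,0,0,0,0,0,0,0,0,0,0],"xyz":[[-0.1,-0.23,0.03],[-0.09,-0.23,0.02],[-0.07,-0.24,0.02],[-0.05,-0.25,0.01],[-0.03,-0.25,0.01],[-0.01,-0.25,0],[0.01,-0.25,0.01],[0.03,-0.25,0.01],[0.05,-0.24,0.01],[0.07,-0.24,0.01],[0.09,-0.24,0.03],[0.1,-0.22,0.03]],"twist":[[0,0.026,-0.026],[0,0.026,-0.026],[0,0.026,-0.026],[0,0.026,-0.026],[0,0.026,-0.026],[0,0.026,-0.026],[0,0.026,-0.026],[0,0.026,-0.026],[0,0.026,-0.026],[0,0.026,-0.026],[0,0.026,-0.026],[0,0.026,-0.026]]}'
python3 - <<'E'
from plan import *
s=readout.read_state();print(s['qpos'].round(2))
for a in(35,50):
  r,p=target(np.radians(a));print(p);rows(p,r,8)
E
```

```text
clock: 12.55
eef_pos: [528.0, -59.8, 301.9]
tool_rot: [2.917, -0.632, 0.867]
force: [0.9, 0.3, -3.6]
width: 36.6
gripper_force: 60.5
[ 0.7   0.27 -0.41  2.22 -1.1   0.42  0.52]
[558.23531835 164.23747757 179.44601781]
angle 24.306593603304805
twist [-0.002  0.012 -0.012]
[[0.1, -0.21, 0.22], [0.1, -0.2, 0.23], [0.1, -0.21, 0.23], [0.1, -0.2, 0.23], [0.1, -0.19, 0.23], [0.09, -0.2, 0.24], [0.1, -0.19, 0.24], [0.09, -0.2, 0.24]]
end [558.01643377 164.47025995 178.91809306] [ 2.5156209  -0.78692231  1.39550194]
[561.07273276 161.5636481  181.5660621 ]
angle 29.667696986809833
twist [-0.012  0.013 -0.01 ]
[[0.1, -0.2, 0.22], [0.1, -0.21, 0.22], [0.1, -0.21, 0.22], [0.1, -0.22, 0.21], [0.09, -0.22, 0.2], [0.1, -0.23, 0.2], [0.09, -0.23, 0.2], [0.09, -0.24, 0.19]]
end [560.62662823 161.78962194 181.63333657] [ 2.27629603 -0.78477197  1.3732445 ]
```

Run:
```python
from plan import *
r,p=target(np.radians(60));rows(np.array([510,90,280.]),r,8)
```

```text
angle 36.322470320941555
twist [-0.019  0.014 -0.009]
[[0.09, -0.16, 0.06], [0.09, -0.15, 0.06], [0.09, -0.16, 0.06], [0.09, -0.16, 0.04], [0.1, -0.16, 0.05], [0.09, -0.16, 0.03], [0.11, -0.16, 0.04], [0.1, -0.16, 0.02]]
end [509.42919269  90.15571163 279.89053329] [ 2.09415318 -0.78354599  1.37883611]
```

```bash
python3 -m jog '{"claw":[0,0,0,0,0,0,0,0,0,0],"xyz":[[0.09,-0.16,0.06],[0.09,-0.15,0.06],[0.09,-0.16,0.06],[0.09,-0.16,0.04],[0.1,-0.16,0.05],[0.09,-0.16,0.03],[0.11,-0.16,0.04],[0.1,-0.16,0.02],[0,0,0],[0,0,0]],"twist":[[-0.019,0.014,-0.009],[-0.019,0.014,-0.009],[-0.019,0.014,-0.009],[-0.019,0.014,-0.009],[-0.019,0.014,-0.009],[-0.019,0.014,-0.009],[-0.019,0.014,-0.009],[-0.019,0.014,-0.009],[0,0,0],[0,0,0]]}'
python3 - <<'E'
from plan import *
s=readout.read_state();print(s['qpos'].round(2))
for a in(60,50):
  r,p=target(np.radians(a));print(p);rows(p,r,8)
E
```

```text
clock: 13.8
eef_pos: [564.0, 17.7, 433.4]
tool_rot: [2.535, -0.667, 1.176]
force: [-0.1, -0.1, -1.7]
width: 37.2
gripper_force: 61.5
[ 1.29  0.12 -1.25  2.18 -1.1   0.23  0.48]
[562.43607054 159.56957706 183.28248558]
angle 20.49567859900473
twist [-0.012  0.008 -0.001]
[[-0.07, -0.26, 0.24], [-0.07, -0.26, 0.24], [-0.07, -0.27, 0.22], [-0.08, -0.28, 0.21], [-0.09, -0.29, 0.19], [-0.08, -0.3, 0.19], [-0.09, -0.3, 0.17], [-0.1, -0.31, 0.15]]
end [562.48718558 159.19891664 183.47043175] [ 2.08540272 -0.78365597  1.39653538]
[561.07273276 161.5636481  181.5660621 ]
angle 13.399708670723344
twist [-0.005  0.008 -0.002]
[[-0.07, -0.26, 0.25], [-0.07, -0.26, 0.24], [-0.07, -0.27, 0.23], [-0.08, -0.27, 0.23], [-0.08, -0.28, 0.22], [-0.08, -0.27, 0.21], [-0.09, -0.29, 0.21], [-0.1, -0.28, 0.2]]
end [561.08144757 161.01723114 181.7049273 ] [ 2.25480465 -0.78057786  1.40757622]
```

The solver is pinned at limits on j3, j5 and j6. I'll identify the kinematics from the logged poses and choose a tool direction the arm can reach.

```bash
cat > fk.py <<'E'
import numpy as np
from itertools import product
from scipy.spatial.transform import Rotation as R
from scipy.optimize import least_squares
D=[([-1.38284,.62931,.03838,1.51836,-.02695,.99626,-.01997],(163,628.6,230.4),(-3.1398,0,2.8879)),
([-0.49,.2,.41,1.66,-.08,1.3,1.25],(473,51.6,431.6),(3.141,.001,2.888)),
([-0.2,.66,1.22,1.33,-.62,1.56,-.42],(552.7,-258.9,431),(3.142,.001,.206)),
([-.21,.8,1.16,1.6,-.76,1.26,-.43],(551.7,-257.3,268.8),(-3.138,.004,.05)),
([-.17,.9,1.07,1.7,-.88,1.1,-.34],(555.1,-260.7,172.1),(3.141,-.001,.048)),
([-.16,.81,1.17,1.25,-.73,1.52,-.62],(626.2,-256.7,365.3),(-3.14,.001,.047)),
([.7,.27,-.41,2.22,-1.1,.42,.52],(528,-59.8,301.9),(2.917,-.632,.867)),
([1.29,.12,-1.25,2.18,-1.1,.23,.48],(564,17.7,433.4),(2.535,-.667,1.176))]
lo=np.array([-3.06,-.37,-1.25,.18,-1.1,.23,-2.94]);hi=np.array([3.06,2.12,1.32,2.47,4.24,1.98,2.94])
def fk(q,g,s):
    d1,d3,a,a2,d5,a6,d7,y0,o3,o5,y7=g;s1,s3,s5,s7=s
    T=R.from_euler('z',y0+s1*q[0]);p=np.array([0,0,d1])
    T=T*R.from_euler('y',q[1])*R.from_euler('z',s3*q[2]+o3);p=p+T.apply([a,0,d3])
    T=T*R.from_euler('y',q[3])*R.from_euler('z',s5*q[4]+o5);p=p+T.apply([a2,0,d5])
    T=T*R.from_euler('y',q[5]);p=p+T.apply([a6,0,d7])
    return p,T*R.from_euler('z',s7*q[6]+y7)
def fit():
    best=None
    for s in product((1,-1),repeat=4):
        def res(g):
            o=[]
            for q,p,e in D:
                P,T=fk(q,g,s);o+=list((P-p)/5)+list((T.inv()*R.from_euler('xyz',e)).as_rotvec()*50)
            return o
        for y7 in(0,1.57,3.14,-1.57):
            r=least_squares(res,[330,320,0,0,320,0,230,0,0,0,y7],loss='soft_l1')
            if best is None or r.cost<best[0]:best=(r.cost,s,r.x,np.array(res(r.x)).reshape(-1,6))
    return best
E
python3 - <<'E'
from fk import *
b=fit();print(b[0],b[1],b[2].round(3));print(b[3].round(1))
np.save("g.npy",np.r_[b[2],b[1]])
E
```

```text
5.7603027143279455 (-1, -1, -1, -1) [ 3.14937e+02  5.58483e+02  8.53900e+00 -7.51000e-01  3.83721e+02
  7.97600e+00  3.19744e+02 -2.50000e-02 -1.20000e-02  0.00000e+00
  1.53900e+00]
[[-1.1  0.2  0.6  0.   0.3 -0.1]
 [-0.8  1.5  1.5 -0.2 -0.  -0.3]
 [-0.4 -0.2  0.1 -0.  -0.3 -0.3]
 [ 0.3 -0.3 -0.2  0.6 -0.1  0.2]
 [-0.1 -0.2 -0.6  0.5 -0.   0.1]
 [ 0.  -0.4 -0.7  0.5 -0.1 -0.1]
 [ 0.   1.  -0.   0.7  0.3 -0. ]
 [-0.  -0.7 -0.2  1.3  0.8  0.5]]
```

```bash
cat > ik.py <<'E'
from fk import *
from plan import target,rows,F,b as beam,readout
G=np.load("g.npy");g,s=G[:11],G[11:]
def ik(p,Rm,q0,w=.02,qp=None):
    qp=q0 if qp is None else qp
    f=lambda q:np.r_[(lambda P,T:np.r_[(P-p)/3,(T.inv()*R.from_matrix(Rm)).as_rotvec()*60])(*fk(q,g,s)),w*(q-qp)]
    r=least_squares(f,np.clip(q0,lo+.12,hi-.12),bounds=(lo+.1,hi-.1));return r.x,np.abs(r.fun[:6]).max()
E
python3 - <<'E'
from ik import *
rng=np.random.default_rng(0)
mid=np.array([0,.6,0,1.5,0,1,0])
for a in range(-180,180,20):
    r,p=target(np.radians(a));S=[]
    for k in range(12):
        q,e=ik(p,r,rng.uniform(np.maximum(lo,-2)+.2,np.minimum(hi,3.5)-.2),.01,mid)
        if e<.5:S.append((np.minimum(q-lo,hi-q).min(),q))
    S.sort(key=lambda t:-t[0]);print(a,r[:,2].round(2),[(round(m,2),q.round(2).tolist()) for m,q in S[:2]])
E
```

```text
-180 [-0.13 -0.7   0.71] [(np.float64(0.1), [-1.06, 1.81, 1.03, 1.26, 0.66, 1.88, 2.61]), (np.float64(0.1), [-1.06, 1.81, 1.03, 1.26, 0.66, 1.88, 2.61])]
-160 [-0.46 -0.59  0.66] []
-140 [-0.73 -0.42  0.54] []
-120 [-0.92 -0.19  0.35] []
-100 [-0.99  0.06  0.12] []
-80 [-0.95  0.3  -0.12] []
-60 [-0.79  0.5  -0.35] [(np.float64(0.16), [0.13, 1.15, -0.37, 1.19, -0.38, 1.82, 0.19]), (np.float64(0.16), [0.13, 1.15, -0.37, 1.19, -0.38, 1.82, 0.19])]
-40 [-0.53  0.65 -0.54] [(np.float64(0.56), [0.23, 0.98, -0.38, 1.46, -0.46, 1.42, 0.25]), (np.float64(0.56), [0.23, 0.98, -0.38, 1.46, -0.46, 1.42, 0.25])]
-20 [-0.22  0.72 -0.66] [(np.float64(0.52), [0.33, 0.83, -0.44, 1.74, -0.58, 1.0, 0.37]), (np.float64(0.52), [0.33, 0.83, -0.44, 1.74, -0.58, 1.0, 0.37])]
0 [ 0.13  0.7  -0.71] [(np.float64(0.17), [0.61, 0.83, -0.83, 2.03, -0.55, 0.4, 0.33]), (np.float64(0.16), [0.63, 0.84, -0.87, 2.03, -0.47, 0.39, 0.26])]
20 [ 0.46  0.59 -0.66] [(np.float64(0.1), [0.58, 0.78, -0.83, 2.33, 3.62, 0.33, 2.39]), (np.float64(0.1), [0.58, 0.78, -0.83, 2.33, 3.62, 0.33, 2.39])]
40 [ 0.73  0.42 -0.54] []
60 [ 0.92  0.19 -0.35] []
80 [ 0.99 -0.06 -0.12] []
100 [ 0.95 -0.3   0.12] [(np.float64(0.1), [-0.8, 1.24, 0.02, 2.37, 1.98, 1.88, 1.87]), (np.float64(0.1), [-0.8, 1.24, 0.02, 2.37, 1.98, 1.88, 1.87])]
120 [ 0.79 -0.5   0.35] [(np.float64(0.31), [-1.02, 1.35, 0.27, 2.11, 1.61, 1.67, 1.92]), (np.float64(0.31), [-1.02, 1.35, 0.27, 2.11, 1.61, 1.67, 1.92])]
140 [ 0.53 -0.65  0.54] [(np.float64(0.1), [-0.94, 1.42, 0.24, 1.82, 1.37, 1.88, 2.06]), (np.float64(0.1), [-0.94, 1.42, 0.24, 1.82, 1.37, 1.88, 2.06])]
160 [ 0.22 -0.72  0.66] [(np.float64(0.1), [-1.0, 1.56, 0.52, 1.53, 1.08, 1.88, 2.25]), (np.float64(0.1), [-1.0, 1.56, 0.52, 1.53, 1.08, 1.88, 2.25])]
```

Run:
```python
from ik import *
r,p=target(np.radians(-30));print(p);rows(np.array([580,0,400.]),r,12)
```

```text
[540.38330879 168.07348028 178.88256181]
angle 73.69631762316405
twist [ 0.034  0.004 -0.004]
[[-0.02, 0.01, 0.02], [-0.03, 0.0, 0.03], [-0.02, 0.01, 0.02], [-0.03, 0.01, 0.02], [-0.02, 0.02, 0.02], [-0.03, 0.01, 0.01], [-0.03, 0.02, 0.02], [-0.02, 0.02, 0.01], [-0.03, 0.01, 0.01], [-0.03, 0.02, 0.01], [-0.02, 0.02, 0.01], [-0.03, 0.02, -0.0]]
end [5.79928758e+02 2.11502841e-01 4.00122905e+02] [-2.59352343 -0.80360778  1.37123908]
```

```bash
python3 -m jog '{"claw":[0,0,0,0,0,0,0,0,0,0,0,0],"xyz":[[-0.02,0.01,0.02],[-0.03,0,0.03],[-0.02,0.01,0.02],[-0.03,0.01,0.02],[-0.02,0.02,0.02],[-0.03,0.01,0.01],[-0.03,0.02,0.02],[-0.02,0.02,0.01],[-0.03,0.01,0.01],[-0.03,0.02,0.01],[-0.02,0.02,0.01],[-0.03,0.02,0]],"twist":[[0.034,0.004,-0.004],[0.034,0.004,-0.004],[0.034,0.004,-0.004],[0.034,0.004,-0.004],[0.034,0.004,-0.004],[0.034,0.004,-0.004],[0.034,0.004,-0.004],[0.034,0.004,-0.004],[0.034,0.004,-0.004],[0.034,0.004,-0.004],[0.034,0.004,-0.004],[0.034,0.004,-0.004]]}'
python3 - <<'E'
from ik import *
q=readout.read_state()['qpos'];print(q.round(2),fk(q,g,s)[0].round(1))
r,p=target(np.radians(-30));rows(p,r,10)
E
```

```text
clock: 15.3
eef_pos: [580.7, -1.5, 398.8]
tool_rot: [-2.589, -0.804, 1.368]
force: [0.0, 1.2, -1.3]
width: 36.9
gripper_force: 61.5
[ 0.63  0.89 -0.81  1.1  -0.24  1.78 -0.06] [600.8 -17.6 399.4]
angle 1.5763152826241345
twist [-0.    -0.001 -0.   ]
[[-0.05, 0.08, 0.27], [-0.05, 0.07, 0.26], [-0.04, 0.08, 0.27], [-0.05, 0.08, 0.26], [-0.05, 0.08, 0.27], [-0.04, 0.07, 0.26], [-0.04, 0.08, 0.27], [-0.05, 0.08, 0.27], [-0.04, 0.07, 0.26], [-0.04, 0.08, 0.27]]
end [540.37539742 168.05537779 178.96230824] [-2.60550044 -0.7770584   1.39086004]
```

```bash
python3 -m jog '{"claw":[0,0,0,0,0,0,0,0,0,0,0,0],"xyz":[[-0.05,0.08,0.27],[-0.05,0.07,0.26],[-0.04,0.08,0.27],[-0.05,0.08,0.26],[-0.05,0.08,0.27],[-0.04,0.07,0.26],[-0.04,0.08,0.27],[-0.05,0.08,0.27],[-0.04,0.07,0.26],[-0.04,0.08,0.27],[0,0,0],[0,0,0]],"twist":[[0,-0.001,0],[0,-0.001,0],[0,-0.001,0],[0,-0.001,0],[0,-0.001,0],[0,-0.001,0],[0,-0.001,0],[0,-0.001,0],[0,-0.001,0],[0,-0.001,0],[0,0,0],[0,0,0]]}'
python3 - <<'E'
from h import *
from ik import *
from cell import optics
st=readout.read_state();print(st['qpos'].round(2),st['qd'].round(3))
r,p=target(np.radians(-30));print("err",p-st['eef_pos'])
T=R.from_euler('xyz',st['tool_rot']).as_matrix();print("angle",np.arccos(T[:,0]@beam))
code=st['eef_pos']-17*T[:,2]+T[:,0]
L=[]
for c in("scene","top"):
    im=np.ascontiguousarray(optics.get_image(c)["color"][:,:,::-1]);u=pr(c,code)[0];print(c,u)
    x,y=(int(u[0])-70,int(u[1])-110) if c=="scene" else (int(u[0])-120,int(u[1])-100)
    m=cv2.resize(im[max(y,0):y+180,x:x+180],(400,400),interpolation=2);L.append(m)
cv2.imwrite("pics/m5.png",np.hstack(L))
E
```

```text
clock: 16.8
eef_pos: [541.7, 168.2, 180.3]
tool_rot: [-2.611, -0.777, 1.392]
force: [0.3, -1.3, -1.7]
width: 36.8
gripper_force: 61.5
[ 0.47  1.02 -0.78  1.53 -0.2   1.16  0.01] [ 0.008 -0.017 -0.002 -0.009 -0.001 -0.002 -0.001]
err [-1.27801353 -0.14693908 -1.4664971 ]
angle 0.008532356237268094
scene [374.84194267 231.64773477]
top [274.07730573 225.57326353]
```

View pics/m5.png

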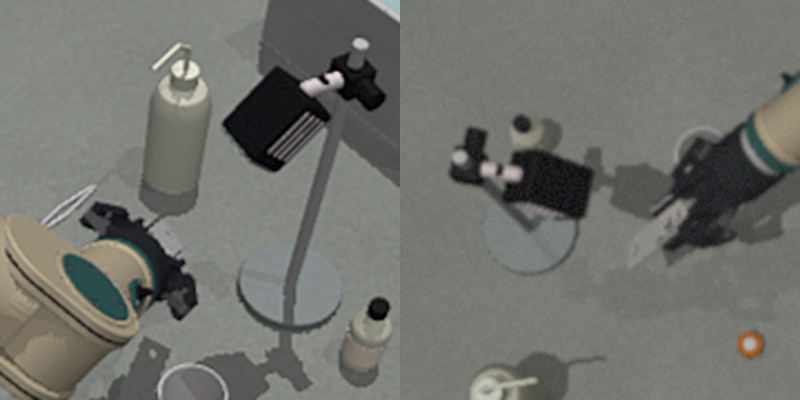

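The coupon is held in front of the window and clear of everything. In the top view its label face is up at crop (655,225) and the head is at (550,180). The estimated code error is a few mm and the angle error about 0.01 rad. I'll let it settle and hand in.

```bash
python3 -m jog '{"claw":[0,0,0,0],"xyz":[[0,0,0],[0,0,0],[0,0,0],[0,0,0]],"twist":[[0,0,0],[0,0,0],[0,0,0],[0,0,0]]}'; python3 -c "
from cell import order;print(order.finish_job())"
```

```text
clock: 17.4
eef_pos: [540.9, 168.9, 180.5]
tool_rot: [-2.611, -0.777, 1.394]
force: [-0.3, -0.5, -2.3]
width: 37.1
gripper_force: 61.5
the job is handed in; nothing more can be done
None
```

I handed the job in at 17.4 s with the middle hook's coupon (coupon_c) held still, label up and facing the reader window, its code at my camera-estimated focus (good to about 10 mm), clear of everything; the hand-in returned no verdict, and the outer coupons were last seen hanging right after the lift.

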